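Set up the bench engraver and latch its guard

ROBOT

A 7-joint arm with a two-finger parallel gripper is mounted at the origin on the work surface. World frame = base frame: x ahead of the robot, y to its left, z up, the work surface at z = 0. Lengths are in m, angles in rad, forces in N, time in s.
With the tool pointing down it reaches from about 0.425 to 0.925 m from the base axis. Payload 6.8 kg.
Tool frame: the origin (TCP) lies at the very end of the fingers, on their centre line; the grasp point (between the pads) lies bot.grip_point_offset behind it (bot.grip_point_offset is the distance from the TCP to the grasp point, in m); z points along the fingers, y is the line along which they close (so a half turn about z gives the same grasp; the last joint's range is limited). The gripper opens to 85 mm and grips with 20 to 120 N. Pads are 22 mm wide; open, the fingers measure 114 mm over their backs; the gripper's body (76 mm by 85 mm) begins 54 mm behind the grasp point. The pads swing forward as they close: fully open they stand 13 mm farther back than shut.
Start: joints at [-1.294, 0.477, 0.022, 1.555, -0.011, 1.109, -0.083], TCP at [0.253, 0.626, 0.231] pointing down, gripper open.
Joint ranges: [-2.96, 2.96], [-0.34, 2.1], [-1.41, 1.46], [0.24, 2.44], [-1.37, 4.51], [0.17, 1.92], [-2.96, 2.96]. Speed limits (rad/s): [2.39, 2.39, 3.14, 3.14, 3.14, 3.14, 3.14].

INTERFACE

Orientations are given as a unit quaternion [w, x, y, z].
In Python, from station import bot, imaging gives the robot as it stands. The module is installed in compiled form; this text tells all that it offers.
- The arm moves only by the tool carry_out, never from a script. Its argument "targets" is one flat list of numbers, 5 for each row, row after row: the closure in counts, from 0 (fully open) to 255 (shut), then the shift along the world's x, y, z in mm, then the turn about the world's z in degrees. A call has 1 to 20 rows; each row shifts and turns the commanded pose from where the row before left it; what a row does not reach is not made up. A row lasts 1/10 s, in which the tool goes at most 50 mm and 8.59 degrees, less where a joint would pass 70% of its speed; a pose out of reach is approached as far as the arm can. A call is refused whole if a number of a shift passes 50 or a number of a turn 8.59, either way. A call with a gripper value outside its range is refused whole. The fingers move at their own pace and stop on an object; "newtons" is the grip in N (left out, the last holds). Time passes only in rows, so rows that do not move let the fingers close. It gives the time, the measured TCP pose, the force, the opening and the grip force at its end, in the units of the state.
- bot.get_obs(): the state, without advancing time (a new reading comes with each control period).
- imaging.read_camera(name): name is "side" or "top" or "wrist"; returns a dict with "frame" (384x512x3 uint8, red, green, blue), "fov_y" (degrees; the focal length in pixels is half the picture's height over the tangent of half this angle, whatever the lens; pixels are square), "cx", "cy" (the principal point, pixels), "pose" (4x4, takes a point from camera to world coordinates); the wrist camera has in their place "tool_from_camera" (4x4, takes a point from camera to tool coordinates, whose origin is the TCP and whose axes are the flange's). Camera axes: x right, y up, looking along -z (the intrinsics and any distortion apply to the point x, -y, -z); pixel columns grow to the right and rows downward; lengths in m; the calibration is good to about 2 mm. The wrist camera is an equidistant fisheye: a pixel r from the principal point sees the ray r / f radians off the axis. A picture is of the moment at which its call begins: read the wrist's pose just before it. There is no depth.
- bot.hand_in(): hands the job in; it is judged then, once.
The state is a dict: "t": time; "q": joint angles; "joint_vel": joint speeds; "joint_torque": joint torques, N m; "eef_pos": TCP position; "tool_rot": TCP orientation; "contact_force": force on the tool from outside, world axes, zero at the start; "torque": the same for the moment, N m; "gripper_width": opening from 0.0 (shut) to 1.0 (fully open); "grasp_force": force on a finger pad.
Only numpy, scipy, OpenCV 4.12 (cv2) and the standard library are available. Lean on these libraries where they do the work, as an engineer would, in place of code of your own. Each camera call takes 0.05 s, during which the arm holds its last target. There are 200 camera calls.

TASK

Get the engraver ready and start it: move every copper off-cut from its bed into the red scrap tray, lay the straightedge flat and flush along the front face of the yellow stop block, roughly centred, and then lay every white enclosure flat on the bed, side by side, each with a short end butted square against the straightedge. Then push the clear guard fully shut until its latch clicks, and only then press the green start button right down. Leave the other things on the bench where they are.

Things in the scene. Friction and masses are not known exactly. Their poses are not given: they have to be found in the camera images.
- engraver: low blue-and-grey flatbed engraver, fixed to the table (place and yaw differ per start). Origin at table level under the middle of the bed; its x points away from the robot to the rear housing (x 90..190 mm, 60 mm high), y to the left. Blue cheeks at y 150..168 mm either side, 52 mm high, x -260..90. No part of it moves but the guard
- bed (a point): middle of the bed's flat surface, 15 mm above the table; the free bed is 300 mm wide in y between the cheeks, and reaches from the guard to the stop block; axes as the engraver's
- stop_face (a point): middle of the front face (looking to -x) of the yellow stop block, 16 x 270 (y) x 14 mm high, across the rear of the bed: engraver x = 65 mm. This point is 22 mm above the table, the block's top 29 mm; axes as the engraver's
- guard (a joint): clear sliding guard along the engraver's x, in m: 0 = shut and latched, 0.175 = fully open (towards the robot); starts 0.158 to 0.174. Slides with 1 to 2 N and stays where left; from 24 mm a spring catch (red, at the guard's right rail) resists with about 6 N, less towards its crest at 12 mm; past it the catch clicks, draws the guard to 0 and holds it. About 8 N towards the robot frees it again
- guard_handle (a point): centre of the orange upright handle block on the guard, 16 (x) x 80 (y) x 36 mm high, foot on the guard's top; axes as the engraver's; free space on both x sides. The guard is a clear hood with orange trim, 290 mm wide, from 112 mm before to 53 mm beyond this point in x, top 81 mm above the table, 61 mm headroom over the bed
- straightedge_mid (a point): aluminium straightedge: flat plate 40 wide (its x) x 240 long (its y) x 12 mm thick, with a red grip rib 14 wide x 170 long on its middle line standing 30 mm above the plate (overall 42 mm high). This point is on the middle line, 21 mm above the underside. Starts on the table right of the machine. Same both ways round
- box0_mid (a point): white die-cast enclosure, a closed rectangular box 80 long (its x) x 44 wide (its y) x 34 mm high with a dark seam; this point is its centre, 17 mm above its underside. Two or three such enclosures (box0, box1, box2) start on the table left of the machine; absent ones read None. Same both ways round
- box1_mid (a point): white die-cast enclosure, a closed rectangular box 80 long (its x) x 44 wide (its y) x 34 mm high with a dark seam; this point is its centre, 17 mm above its underside. Two or three such enclosures (box0, box1, box2) start on the table left of the machine; absent ones read None. Same both ways round
- box2_mid (a point): white die-cast enclosure, a closed rectangular box 80 long (its x) x 44 wide (its y) x 34 mm high with a dark seam; this point is its centre, 17 mm above its underside. Two or three such enclosures (box0, box1, box2) start on the table left of the machine; absent ones read None. Same both ways round
- offcut0_mid (a point): copper-coloured square bar off-cut, 75 long (its x) x 28 x 28 mm; this point is its centre. Two or three off-cuts (offcut0, offcut1, offcut2) start on the machine bed; an absent one reads None
- offcut1_mid (a point): copper-coloured square bar off-cut, 75 long (its x) x 28 x 28 mm; this point is its centre. Two or three off-cuts (offcut0, offcut1, offcut2) start on the machine bed; an absent one reads None
- offcut2_mid (a point): copper-coloured square bar off-cut, 75 long (its x) x 28 x 28 mm; this point is its centre. Two or three off-cuts (offcut0, offcut1, offcut2) start on the machine bed; an absent one reads None
- scrap: red open scrap tray on the table, 190 (x) x 130 (y) x 50 mm high, walls 4 mm; origin under its centre; fixed
- start (a joint): green start button, 40 mm across, on a small black housing left of the machine; value in m of travel pressed, 0 = up, 0.007 = fully down (5 N); it springs back
- start_top (a point): centre of the top of the green start button, pressed straight down
- multimeter: orange multimeter 150 x 78 x 42 mm (bystander: leave where it is); origin under its centre
- screwdriver: blue screwdriver (bystander: leave where it is); origin under its centre
- paint_jar: jar with red cap, 70 mm across, 80 mm high (bystander: leave where it is); origin under its centre
- tape: yellow tape roll, 100 mm across, 25 mm high (bystander: leave where it is); origin under its centre
- tin: steel bowl, 90 mm across, 50 mm high (bystander: leave where it is); origin under its centre
- wrench: steel wrench (bystander: leave where it is); origin under its centre
Mind the look-alikes: they are no part of the job. Leave any turquoise look-alike of the part that bears offcut0_mid alone.

How it is judged:
By the outcome, as a careful person would: the job done as asked, in the order asked, and still so for the second after the job is handed in, with the robot touching nothing.
Of box0, box1, box2 only 2 to 3 are there at a start; the rules pass over those that are not, and their reading is None.
Of offcut0, offcut1, offcut2 only 2 to 3 are there at a start; the rules pass over those that are not, and their reading is None.
At some moment in a run one of offcut0, offcut1, offcut2 may be knocked a few centimetres aside while the robot is not near it.
Once in a run the grip may slacken for a moment while it holds something.
It also fails if it takes over 210 s, if anything falls off the work surface, if the arm or the gripper's body presses on something with over 40 N, if the wrist force passes 120 N, or if a joint passes its speed limit or range.

## Working session

There is one attempt and no reset: what is moved stays moved. The work goes in short steps, Python scripts to look and compute and a tool call to move; the robot and the scene stay as the last step left them, time stands still between calls to the robot, and variables do not carry over. Pictures are saved under pics/ and viewed, at most 14 in all, crops included, and the job is handed in when it is done.

Besides the shell and the picture viewer there is one more tool, called in YAML: its name, and indented under it one key for each argument. carry_out: Moves the arm, as the interface text tells. Its arguments: {"type":"object","properties":{"targets":{"type":"array","items":{"type":"number"}},"newtons":{"type":"number"}},"required":["targets"]}

```bash
mkdir -p pics
cat > h.py <<'E'
import numpy as np, cv2
from station import bot, imaging
def snap(n,f):
    c=imaging.read_camera(n); cv2.imwrite('pics/'+f,c['frame'][:,:,::-1]); return c
def foc(c): return c['frame'].shape[0]/2/np.tan(np.radians(c['fov_y'])/2)
def p2w(c,u,v,z):
    f=foc(c); d=np.array([(u-c['cx'])/f,-(v-c['cy'])/f,-1]); P=np.array(c['pose'])
    d=P[:3,:3]@d; o=P[:3,3]; return o+d*(z-o[2])/d[2]
def w2p(c,p):
    P=np.array(c['pose']); q=P[:3,:3].T@(np.array(p)-P[:3,3]); f=foc(c)
    return c['cx']-f*q[0]/q[2], c['cy']+f*q[1]/q[2]
E
python3 - <<'E'
from h import *
import pickle
print(bot.get_obs(), bot.grip_point_offset)
for n in('top','side'):
    c=snap(n,n+'0.png'); print(n,{k:v for k,v in c.items() if k!='frame'}); pickle.dump(c,open(n+'0.pkl','wb'))
for n in ('top','side'):
    im=cv2.imread(f'pics/{n}0.png'); cv2.imwrite(f'pics/{n}0b.png',cv2.resize(im,(800,600),interpolation=cv2.INTER_CUBIC))
E
```

```text
{'t': 0.0, 'q': array([-1.29410052,  0.47779546,  0.02233759,  1.55648491, -0.01151809,
        1.10930119, -0.08309303]), 'joint_vel': array([-1.13349559e-03, -1.41281090e-03,  2.00573415e-03,  9.02230687e-04,
        3.56334381e-04,  2.53048240e-04, -9.17759003e-05]), 'joint_torque': array([ 1.87132387e-04, -5.96462417e+01,  1.60759930e+00, -2.81197375e+01,
        1.24140125e-02,  9.21385858e-03,  1.19085780e-05]), 'eef_pos': array([0.25315453, 0.6250701 , 0.23031466]), 'tool_rot': array([-1.17825920e-04,  1.91202189e-01,  9.81550232e-01, -9.22996973e-04]), 'contact_force': array([ 0.39637145,  0.23693891, -0.91869163]), 'torque': array([-0.01252774,  0.01755264, -0.02784217]), 'grasp_force': 0.0, 'gripper_width': 0.9997243904332156} 0.0187
top {'fov_y': 53.02452228311175, 'cx': 255.6489376707979, 'cy': 194.56523914220963, 'pose': array([[ 0.02922784,  0.98431437, -0.17398549,  0.27558431],
       [-0.99938429,  0.03215635,  0.01403632, -0.01622286],
       [ 0.01941089,  0.17346811,  0.98464818,  1.27407237],
       [ 0.        ,  0.        ,  0.        ,  1.        ]])}
side {'fov_y': 44.62146969254214, 'cx': 247.69137676415096, 'cy': 193.12760027460783, 'pose': array([[-0.77436498,  0.37950773, -0.50629315, -0.34376371],
       [-0.63271341, -0.45721209,  0.62500468,  0.97785013],
       [ 0.00571076,  0.8043202 ,  0.59416866,  1.06938633],
       [ 0.        ,  0.        ,  0.        ,  1.        ]])}
```

View pics/top0b.png

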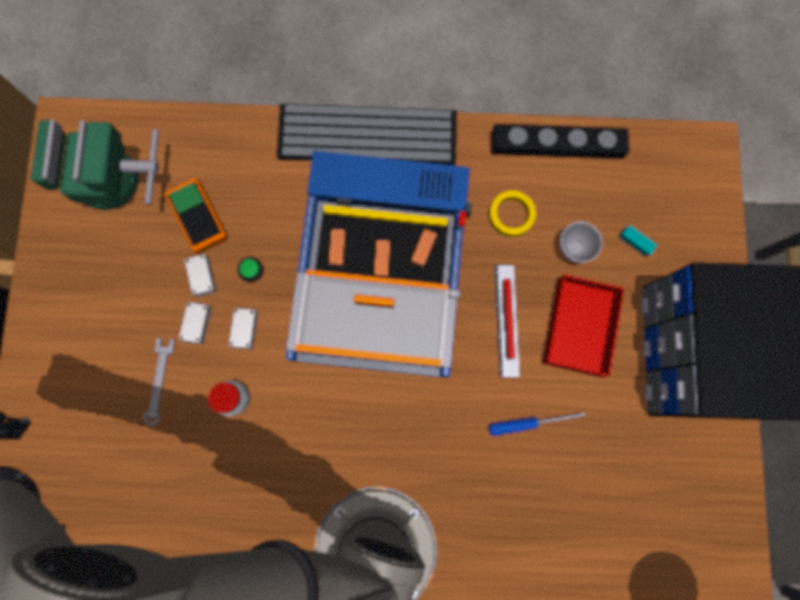

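View pics/side0b.png

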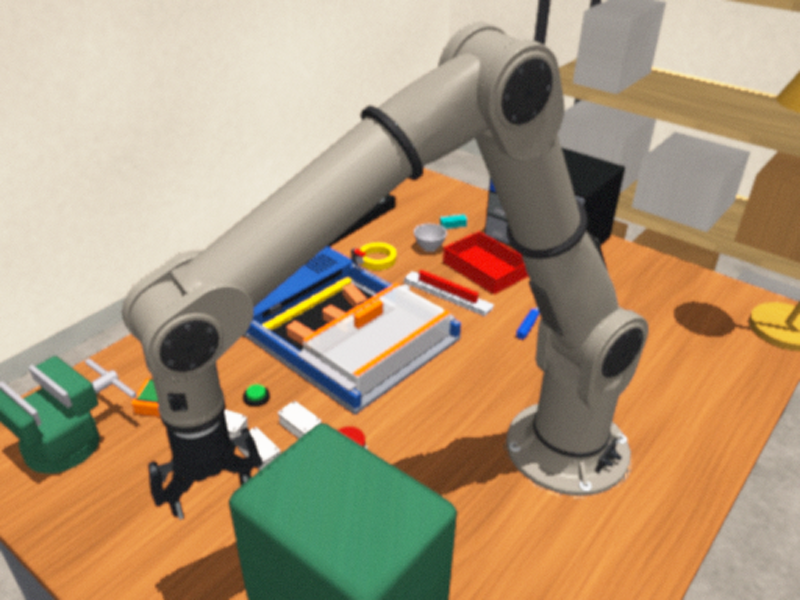

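The top view shows three off-cuts at (337,247), (383,257) and (424,247), and three boxes at (200,274), (195,322) and (243,328). The straightedge is at (508,320), the tray at (584,325), the button at (250,268) and the handle at (375,300). The turquoise look-alike at (638,240) is to be left alone. Next I'll fit poses with projected models.

```bash
cat >> h.py <<'E'
from scipy.optimize import least_squares
from scipy.spatial.transform import Rotation as R
def proj(c,p):
    p=np.atleast_2d(p)
    if 'pose' in c:
        P=np.array(c['pose']); q=(p-P[:3,3])@P[:3,:3]; f=foc(c)
        return np.c_[c['cx']-f*q[:,0]/q[:,2], c['cy']+f*q[:,1]/q[:,2]]
    T=c['T']; q=(p-T[:3,3])@T[:3,:3]; f=foc(c)
    v=np.c_[q[:,0],-q[:,1],-q[:,2]]; rho=np.hypot(v[:,0],v[:,1]); th=np.arctan2(rho,v[:,2])
    return np.c_[c['cx']+f*th*v[:,0]/rho, c['cy']+f*th*v[:,1]/rho]
def wrist(f):
    o=bot.get_obs(); c=snap('wrist',f); T=np.eye(4); w=o['tool_rot']
    T[:3,:3]=R.from_quat([w[1],w[2],w[3],w[0]]).as_matrix(); T[:3,3]=o['eef_pos']
    c['T']=T@np.array(c['tool_from_camera']); return c
def wray(c,u,v,z):
    f=foc(c); x=(u-c['cx'])/f; y=(v-c['cy'])/f; th=np.hypot(x,y); s=np.sin(th)/th
    d=c['T'][:3,:3]@np.array([x*s,-y*s,-np.cos(th)]); o=c['T'][:3,3]; return o+d*(z-o[2])/d[2]
def box(x,y,a,L,W,z0,z1):
    n=9; t=np.linspace(-.5,.5,n); e=np.r_[np.c_[t,0*t-.5],np.c_[t,0*t+.5],np.c_[0*t-.5,t],np.c_[0*t+.5,t]]*[L,W]
    cs,s=np.cos(a),np.sin(a); e=e@np.array([[cs,s],[-s,cs]])+[x,y]
    return np.r_[np.c_[e,0*e[:,0]+z0],np.c_[e,0*e[:,0]+z1]]
def mom(hull):
    m=cv2.moments(hull.astype(np.float32)); 
    return m
def feat(m):
    A=m['m00']; return np.array([m['m10']/A,m['m01']/A,(m['mu20']-m['mu02'])/A/10,2*m['mu11']/A/10])
def fit(c,mask,L,W,z0,z1,a0s=(0,.8,1.6,2.4),x0=None):
    F=feat(cv2.moments(mask.astype(np.uint8),True)); best=None
    if x0 is None:
        x0=(p2w(c,F[0],F[1],z1) if 'pose' in c else wray(c,F[0],F[1],z1))[:2]
    g=lambda p: feat(mom(cv2.convexHull(proj(c,box(*p,L,W,z0,z1)).astype(np.float32))))-F
    for a in a0s:
        r=least_squares(g,[*x0,a],x_scale=[.01,.01,.1],diff_step=1e-4)
        if best is None or r.cost<best.cost: best=r
    A=mom(cv2.convexHull(proj(c,box(*best.x,L,W,z0,z1)).astype(np.float32)))['m00']
    p=best.x; return p[0],p[1],(np.degrees(p[2])+90)%180-90,best.cost,mask.sum()/A
def blobs(m,mn=30):
    n,l,s,_=cv2.connectedComponentsWithStats(m.astype(np.uint8)); return [(l==i) for i in range(1,n) if s[i,4]>=mn]
def hsv(c): 
    h=cv2.cvtColor(c['frame'],cv2.COLOR_RGB2HSV).astype(int); return h[...,0],h[...,1],h[...,2]
def show(t,r): print(t,'x %.1f y %.1f a %.1f  cost %.2f area %.2f'%(r[0]*1e3,r[1]*1e3,r[2],r[3],r[4]))
E
python3 - <<'E'
from h import *
import pickle
c=pickle.load(open('top0.pkl','rb')); h,s,v=hsv(c); Y,X=np.mgrid[:384,:512]
roi=lambda x0,y0,x1,y1:(X>x0/1.5625)&(X<x1/1.5625)&(Y>y0/1.5625)&(Y<y1/1.5625)
for p in [(337,247),(383,257),(424,247),(375,300),(380,276),(385,215),(510,290),(200,275),(150,300),(250,268),(585,330)]:
    i,j=int(p[1]/1.5625),int(p[0]/1.5625); print(p,h[i,j],s[i,j],v[i,j])
for b in blobs((s<60)&(v>150)&roi(160,240,270,360)): show('box',fit(c,b,.08,.044,0,.034))
cop=(h<15)&(s>90)&(v>110)&roi(322,220,446,272)
for b in blobs(cop): show('off',fit(c,b,.075,.028,.015,.043))
show('yel',fit(c,blobs((h>22)&(h<35)&(s>150)&(v>100)&roi(310,195,455,235))[0],.016,.27,.015,.029))
show('handle',fit(c,blobs((h<22)&(s>150)&(v>100)&roi(340,285,410,312))[0],.016,.08,.081,.117))
show('rib',fit(c,blobs(((h<8)|(h>172))&(s>120)&roi(490,265,525,370))[0],.014,.17,.012,.042))
show('tray',fit(c,blobs(((h<8)|(h>172))&(s>120)&roi(535,265,630,385))[0],.19,.13,0,.05))
show('btn',fit(c,blobs((h>45)&(h<75)&(s>120)&roi(235,250,265,285))[0],.04,.04,.03,.04))
E
```

```text
(337, 247) 11 169 207
(383, 257) 10 164 209
(424, 247) 10 166 208
(375, 300) 16 228 230
(380, 276) 10 165 142
(385, 215) 25 255 226
(510, 290) 179 154 191
(200, 275) 176 8 218
(150, 300) 12 164 162
(250, 268) 70 204 160
(585, 330) 1 231 201
box x 548.2 y 395.9 a 14.3  cost 0.12 area 0.75
box x 444.8 y 398.6 a -7.7  cost 0.16 area 0.77
box x 436.3 y 295.9 a -4.7  cost 0.06 area 0.82
box x 382.7 y 449.7 a -11.0  cost 2.49 area 0.10
off x 616.4 y 104.5 a -1.8  cost 0.10 area 1.00
off x 621.4 y -81.2 a -20.9  cost 0.21 area 1.01
off x 598.1 y 7.6 a -3.2  cost 0.55 area 1.01
yel x 691.9 y 3.9 a -4.5  cost 0.08 area 0.92
handle x 489.2 y 18.8 a -4.3  cost 0.16 area 0.68
rib x 474.7 y -263.7 a -87.0  cost 2.05 area 0.61
tray x 464.1 y -421.9 a -10.8  cost 0.04 area 0.97
btn x 561.5 y 285.3 a -62.5  cost 0.00 area 0.82
```

carry_out:
  targets: [80,23,-41,1,1.2,80,23,-41,1,1.2,80,23,-41,1,1.2,80,23,-41,1,1.2,80,23,-41,1,1.2,80,23,-41,1,1.2,80,23,-41,1,1.2,80,23,-41,1,1.2,80,23,-41,1,1.2,80,23,-41,1,1.2,80,23,-41,1,1.2,80,23,-41,1,1.2,80,23,-41,1,1.2,80,23,-41,1,1.2,80,23,-41,1,1.2,80,0,0,0,0,80,0,0,0,0,80,0,0,0,0]
  newtons: 40

```text
t: 1.9
eef_pos: [0.5977, 0.0121, 0.2458]
tool_rot: [-0.001, 0.035, 0.999, 0.0]
contact_force: [0.0, 1.0, -0.7]
gripper_width: 0.684
grasp_force: 0.0
```

Run:
```python
from h import *
import pickle
c=wrist('w1.png'); pickle.dump(c,open('w1.pkl','wb')); print({k:v for k,v in c.items() if k in('fov_y','cx','cy','tool_from_camera')})
o=bot.get_obs(); print(o['q'],o['gripper_width'])
im=cv2.imread('pics/w1.png'); cv2.imwrite('pics/w1b.png',cv2.resize(im,(800,600),interpolation=cv2.INTER_CUBIC))
```

```text
{'fov_y': 65.70646984690485, 'cx': 260.9830950763997, 'cy': 195.13685107414383, 'tool_from_camera': array([[-8.51075643e-04,  9.65654132e-01,  2.59829508e-01,
         6.48681242e-02],
       [ 9.99999504e-01,  6.87315541e-04,  7.21111819e-04,
         1.16120339e-03],
       [ 5.17759749e-04,  2.59829993e-01, -9.65654238e-01,
        -1.42627789e-01],
       [ 0.00000000e+00,  0.00000000e+00,  0.00000000e+00,
         1.00000000e+00]])}
[-0.33576718  0.34181164  0.27047503  1.74472303 -0.10326444  1.06967945
  1.47222778] 0.686561663640164
```

View pics/w1b.png

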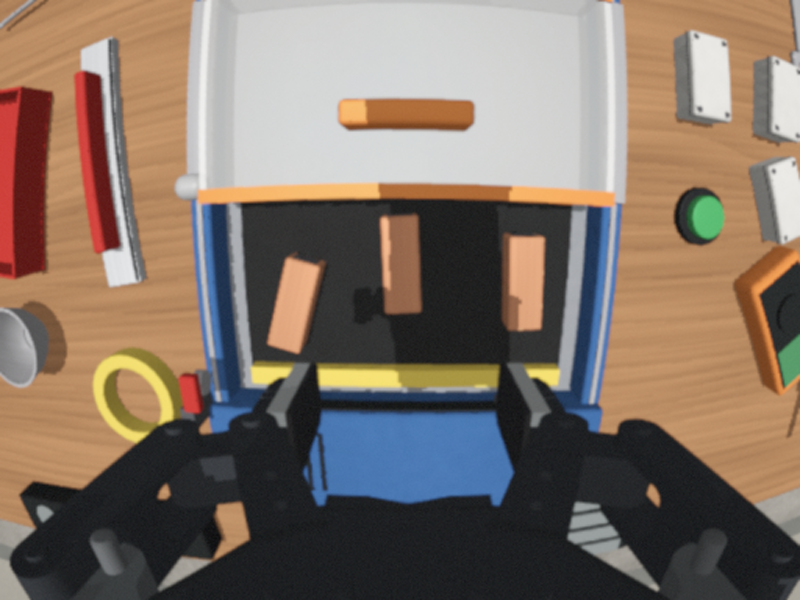

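The wrist view shows all three off-cuts clear of the guard at (297,303), (401,264) and (524,283). The stop block is at row 375 and the button at (706,217). I'll fit those as well.

```bash
cat > m1.py <<'E'
from h import *
import pickle
c=pickle.load(open('w1.pkl','rb')); h,s,v=hsv(c); Y,X=np.mgrid[:384,:512]
roi=lambda x0,y0,x1,y1:(X>x0/1.5625)&(X<x1/1.5625)&(Y>y0/1.5625)&(Y<y1/1.5625)
for r in [(250,235,340,362),(370,207,435,325),(490,225,560,342)]:
    b=max(blobs((h<18)&(s>60)&(v>85)&roi(*r)),key=np.sum); show('off',fit(c,b,.075,.028,.015,.043))
for r in [(665,20,740,130)]:
    b=max(blobs((s<50)&(v>70)&roi(*r)),key=np.sum); show('box',fit(c,b,.08,.044,0,.034))
b=max(blobs((h>20)&(h<35)&(s>90)&(v>90)&roi(245,350,570,395)),key=np.sum)
ys,xs=np.nonzero(b); print(xs.min()*1.5625,xs.max()*1.5625)
# front-top edge of the block = upper boundary in picture, z=.029 hidden? front face bottom z=.015
for col in range(195,330,20):
    r=np.nonzero(b[:,col])[0]; print(col, r.min(), r.max(), np.round(wray(c,col,r.min()-.5,.015)[:2]*1e3,1), np.round(wray(c,col,r.max()+.5,.029)[:2]*1e3,1))
b=max(blobs((h>45)&(h<80)&(s>100)&(v>60)&roi(670,180,730,250)),key=np.sum); show('btn',fit(c,b,.04,.04,.03,.045))
b=max(blobs(((h<8)|(h>172))&(s>100)&roi(70,60,122,260)),key=np.sum); show('rib',fit(c,b,.17,.014,.012,.042))
b=max(blobs((h>8)&(h<22)&(s>120)&(v>80)&roi(330,90,480,135)),key=np.sum); show('handle',fit(c,b,.016,.08,.081,.117,(0,)))
E
python3 m1.py
```

```text
off x 621.9 y -81.8 a -19.9  cost 1.46 area 0.97
off x 594.4 y 7.5 a -1.2  cost 1.27 area 1.03
off x 615.9 y 105.0 a -1.7  cost 0.10 area 0.98
box x 437.2 y 294.0 a -5.7  cost 0.00 area 0.91
317.1875 498.4375Traceback (most recent call last):
  File "m1.py", line 13, in <module>
    r=np.nonzero(b[:,col])[0]; print(col, r.min(), r.max(), np.round(wray(c,col,r.min()-.5,.015)[:2]*1e3,1), np.round(wray(c,col,r.max()+.5,.029)[:2]*1e3,1))
                                          ~~~~~^^
    return umr_minimum(a, axis, None, out, keepdims, initial, where)
ValueError: zero-size array to reduction operation minimum which has no identity
```

```bash
sed -i 's/^b=max(blobs((h>20)&(h<35).*$/b=(h>20)\&(h<35)\&(s>90)\&(v>90)\&roi(245,350,570,395)/; s/range(195,330,20)/list(range(166,176,4))+list(range(205,310,20))+[335,345,352]/; s/^ys,xs.*$//' m1.py; python3 m1.py | tail -n +5
```

```text
166 231 244 [ 674.8 -125.5] [ 690.1 -124. ]
170 231 245 [ 675.1 -119.5] [ 691.8 -118.4]
174 231 245 [ 675.4 -113.6] [ 692.  -112.5]
205 232 246 [679.1 -69.3] [695.3 -69. ]
225 233 246 [682.1 -41.8] [696.7 -41.8]
245 233 247 [683.8 -14.5] [699.7 -15.2]
265 233 247 [685.6  12.5] [701.5  11.3]
285 233 246 [687.6  39.6] [702.   37.9]
305 233 247 [689.8  66.9] [705.8  64.7]
335 233 233 [693.6 109.1] [689.  105.7]
345 232 243 [693.4 123.6] [705.2 120.2]
352 232 246 [694.4 133.9] [710.8 130.5]
btn x 565.3 y 274.7 a -78.9  cost 0.16 area 0.61
rib x 474.5 y -264.8 a 2.8  cost 0.01 area 0.80
handle x 489.4 y 19.4 a -4.7  cost 3.32 area 0.79
```

carry_out:
  targets: [80,-3,-5,-40,2.8,80,0,0,-48,0,80,0,0,-48,0,80,0,0,-48,0,80,0,0,-30,0,80,0,0,-15,0,80,0,0,0,0,255,0,0,0,0,255,0,0,0,0,255,0,0,0,0,255,0,0,0,0,255,0,0,0,0]
  newtons: 60

```text
t: 3.15
eef_pos: [0.5972, 0.006, 0.0196]
tool_rot: [0.002, 0.011, 1.0, 0.0]
contact_force: [-1.1, 0.7, 6.8]
gripper_width: 0.316
grasp_force: 60.3
```

carry_out:
  targets: [255,0,0,45,0,255,0,0,48,0,255,0,0,47,0,255,-8.5,-42,0,-1,255,-8.5,-42,0,-1,255,-8.5,-42,0,-1,255,-8.5,-42,0,-1,255,-8.5,-42,0,-1,255,-8.5,-42,0,-1,255,-8.5,-42,0,-1,255,-8.5,-42,0,-1,255,-8.5,-42,0,-1,255,-8.5,-39,0,-1,255,0,0,0,0,255,0,0,-40,0,255,0,0,-45,0,255,0,0,-35,0,255,0,0,-15,0]

```text
t: 4.95
eef_pos: [0.509, -0.4093, 0.0196]
tool_rot: [-0.002, 0.098, 0.995, 0.001]
contact_force: [-0.4, 0.7, -0.7]
gripper_width: 0.315
grasp_force: 59.5
```

carry_out:
  targets: [255,0,0,-3,0,255,0,0,0,0]

```text
t: 5.15
eef_pos: [0.5111, -0.4119, 0.0206]
tool_rot: [0.001, 0.098, 0.995, -0.0]
contact_force: [-0.3, 0.1, -0.2]
gripper_width: 0.312
grasp_force: 59.5
```

carry_out:
  targets: [130,0,0,0,0,130,0,0,0,0,100,0,0,40,0,90,0,0,48,0,80,0,0,48,0,80,12.5,38,7,-1,80,12.5,38,7,-1,80,12.5,38,7,-1,80,12.5,38,7,-1,80,12.5,38,7,-1,80,12.5,38,7,-1,80,12.5,38,7,-1,80,12.5,38,7,-1,80,11,26,4,-1,80,0,0,0,0,80,0,0,0,0]

```text
t: 6.75
eef_pos: [0.6217, -0.0809, 0.2164]
tool_rot: [0.001, 0.175, 0.985, 0.0]
contact_force: [-0.1, -0.0, 1.0]
gripper_width: 0.686
grasp_force: 0.0
```

```bash
cat > off.py <<'E'
from h import *
import sys
c=wrist(sys.argv[1]+'.png'); h,s,v=hsv(c); o=bot.get_obs(); t=o['tool_rot']
print('tcp',np.round(o['eef_pos']*1e3,1),'tooly',np.degrees(2*np.arctan2(t[2],t[1]))-90,'w',o['gripper_width'])
for b in blobs((h<18)&(s>60)&(v>85),250):
    r=fit(c,b,.075,.028,.015,.043)
    if .8<r[4]<1.2: show('off',r)
E
python3 off.py w2
```

```text
tcp [621.2 -82.3 216.1] tooly 69.71796671644574 w 0.6839323080706421
off x 472.3 y 38.0 a 85.8  cost 424.14 area 1.06
off x 615.5 y 105.1 a -2.1  cost 0.57 area 0.99
off x 620.7 y -80.2 a -19.7  cost 2.34 area 1.01
off x 802.3 y -349.8 a -66.4  cost 0.04 area 1.07
```

carry_out:
  targets: [80,0,1,-40,0,80,0,0,-48,0,80,0,0,-48,0,80,0,0,-40,0,80,0,0,-20,0,80,0,0,0,0,255,0,0,0,0,255,0,0,0,0,255,0,0,0,0,255,0,0,0,0,255,0,0,45,0,255,0,0,48,0,255,0,0,47,0,255,0,0,0,0]

```text
t: 8.2
eef_pos: [0.626, -0.0813, 0.1674]
tool_rot: [0.007, 0.176, 0.984, 0.001]
contact_force: [1.8, 0.5, -1.5]
gripper_width: 0.312
grasp_force: 60.1
```

carry_out:
  targets: [255,-22,-35,0,1,255,-22,-35,0,1,255,-22,-35,0,1,255,-22,-35,0,1,255,-22,-35,0,1,255,-22,-35,0,1,255,-22,-35,0,1,255,-22,-35,0,1,255,-20,-33,0,1,255,0,0,0,0,255,0,0,-40,0,255,0,0,-48,0,255,0,0,-38,0,255,0,0,-15,0,255,0,0,0,0]

```text
t: 9.7
eef_pos: [0.4244, -0.3921, 0.0167]
tool_rot: [-0.002, 0.098, 0.995, 0.001]
contact_force: [0.5, -0.3, -0.7]
gripper_width: 0.315
grasp_force: 60.0
```

carry_out:
  targets: [130,0,0,0,0,130,0,0,0,0,100,0,0,40,0,90,0,0,48,0,80,0,0,48,0,80,16,41.5,4,0.75,80,16,41.5,4,0.75,80,16,41.5,4,0.75,80,16,41.5,4,0.75,80,16,41.5,4,0.75,80,16,41.5,4,0.75,80,16,41.5,4,0.75,80,16,41.5,4,0.75,80,16,41.5,4,0.75,80,16,41.5,4,0.75,80,16,41.5,4,0.75,80,16,41.5,4,0.75,80,0,0,0,0,80,0,0,0,0]

```text
t: 11.6
eef_pos: [0.6179, 0.1059, 0.204]
tool_rot: [0.001, 0.018, 1.0, 0.0]
contact_force: [-1.0, -1.2, 0.8]
gripper_width: 0.688
grasp_force: 0.0
```

```bash
python3 off.py w3
```

```text
tcp [617.6 103.9 203.7] tooly 87.72937378317823 w 0.6828270656672454
off x 473.9 y -2.5 a 84.9  cost 537.80 area 1.07
off x 615.9 y 104.0 a -2.5  cost 2.44 area 0.98
off x 876.8 y 281.6 a 41.8  cost 1.88 area 1.03
```

carry_out:
  targets: [80,-1,0,-40,0,80,0,0,-48,0,80,0,0,-48,0,80,0,0,-34,0,80,0,0,-15,0,80,0,0,0,0,255,0,0,0,0,255,0,0,0,0,255,0,0,0,0,255,0,0,0,0,255,0,0,45,0,255,0,0,48,0,255,0,0,47,0,255,0,0,0,0]

```text
t: 13.05
eef_pos: [0.6212, 0.1053, 0.1658]
tool_rot: [0.007, 0.02, 1.0, 0.002]
contact_force: [1.2, -0.2, -1.1]
gripper_width: 0.311
grasp_force: 59.6
```

carry_out:
  targets: [255,-12,-42.3,0,-0.65,255,-12,-42.3,0,-0.65,255,-12,-42.3,0,-0.65,255,-12,-42.3,0,-0.65,255,-12,-42.3,0,-0.65,255,-12,-42.3,0,-0.65,255,-12,-42.3,0,-0.65,255,-12,-42.3,0,-0.65,255,-12,-42.3,0,-0.65,255,-12,-42.3,0,-0.65,255,-12,-42.3,0,-0.65,255,-12,-42.3,0,-0.65,255,-12,-42.3,0,-0.65,255,0,0,0,0,255,0,0,-40,0,255,0,0,-40,0,255,0,0,-30,0,255,0,0,-10,0,255,0,0,0,0]

```text
t: 14.95
eef_pos: [0.4599, -0.4443, 0.0363]
tool_rot: [-0.001, 0.093, 0.996, 0.001]
contact_force: [-0.8, -1.5, -1.2]
gripper_width: 0.313
grasp_force: 59.6
```

carry_out:
  targets: [255,0,0,-10,0,140,0,0,0,0,140,0,0,0,0,130,0,0,40,0,120,0,0,48,0,120,0,0,48,0,120,3,36,20,2.7,120,3,36,20,2.7,120,3,36,20,2.7,120,3,36,20,2.7,120,3,36,10,2.7,120,0,0,0,0,120,0,0,0,0]

```text
t: 16.25
eef_pos: [0.4758, -0.2649, 0.2545]
tool_rot: [0.001, -0.025, 1.0, -0.0]
contact_force: [-0.4, -0.2, -0.1]
gripper_width: 0.53
grasp_force: 0.0
```

Run:
```python
from h import *
c=wrist('w4.png'); im=cv2.imread('pics/w4.png'); cv2.imwrite('pics/w4b.png',cv2.resize(im,(800,600),interpolation=cv2.INTER_CUBIC))
h,s,v=hsv(c); o=bot.get_obs(); t=o['tool_rot']
print('tcp',np.round(o['eef_pos']*1e3,1),'tooly',np.degrees(2*np.arctan2(t[2],t[1]))-90,'w',o['gripper_width'],o['q'])
for b in blobs(((h<8)|(h>172))&(s>100)&(v>60),200): print(cv2.minAreaRect(np.argwhere(b)[:,::-1].astype(np.float32))); show('rib',fit(c,b,.17,.014,.012,.042,(0,)))
```

```text
tcp [ 475.2 -266.   254. ] tooly 92.75214293319218 w 0.5287747050565496 [ 0.12767121  0.24197465  0.32022836  1.86150389 -0.08680166  1.05022038
  2.10115137]
((143.00570678710938, 156.41455078125), (103.91555786132812, 149.02713012695312), 11.569971084594727)
rib x 461.9 y -413.9 a 0.0  cost 857.15 area 4.33
((262.5, 166.0), (132.0, 9.0), 90.0)
rib x 478.0 y -262.3 a 2.9  cost 17.42 area 0.85
```

View pics/w4b.png

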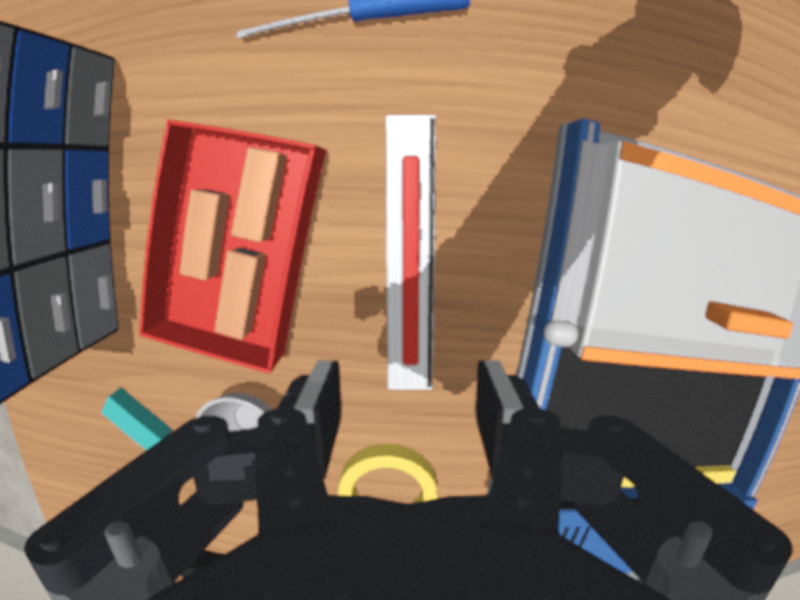

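The tray holds all three off-cuts. The straightedge plate spans rows 116–389 at u≈410, and the rib spans rows 155–365 at u≈411. The wrist yaw already matches.

Run:
```python
from h import *
c=wrist('w5.png'); k=1.5625
for u,v,z in [(409,116,.012),(409,389,.012),(411,155,.042),(411,365,.042),(387,250,.012),(432,250,.012)]: print(np.round(wray(c,u/k,v/k,z)*1e3,1))
```

```text
[ 355.1 -270.1   12. ]
[ 593.5 -258.7   12. ]
[ 389.4 -267.    42. ]
[ 557.2 -258.8   42. ]
[ 467.5 -283.1   12. ]
[ 465.7 -245.6   12. ]
```

carry_out:
  targets: [120,-1,2,-40,0,120,0,0,-48,0,120,0,0,-48,0,120,0,0,-48,0,120,0,0,-35,0,120,0,0,-17,0,120,0,0,0,0,255,0,0,0,0,255,0,0,0,0,255,0,0,0,0,255,0,0,0,0,255,0,0,0,0]
  newtons: 100

```text
t: 17.55
eef_pos: [0.4752, -0.2642, 0.0189]
tool_rot: [0.001, -0.024, 1.0, -0.001]
contact_force: [-2.0, -1.0, 7.7]
gripper_width: 0.142
grasp_force: 98.9
```

carry_out:
  targets: [255,0,0,35,0,255,0,0,48,0,255,0,0,48,0,255,0,0,40,0,255,15.4,22.5,0,-8.1,255,15.4,22.5,0,-8.1,255,15.4,22.5,0,-8.1,255,15.4,22.5,0,-8.1,255,15.4,22.5,0,-8.1,255,15.4,22.5,0,-8.1,255,15.4,22.5,0,-8.1,255,15.4,22.5,0,-8.1,255,15.4,22.5,0,-8.1,255,15.4,22.5,0,-8.1,255,15.4,22.5,0,-8.1,255,15.4,22.5,0,-8.1,255,0,0,0,0,255,0,0,0,0]

```text
t: 19.35
eef_pos: [0.6588, 0.0078, 0.1879]
tool_rot: [-0.0, 0.733, 0.681, -0.0]
contact_force: [0.5, -0.3, -2.3]
gripper_width: 0.137
grasp_force: 98.4
```

```bash
cat > st.py <<'E'
from h import *
o=bot.get_obs(); t=o['tool_rot']
print('tcp',np.round(o['eef_pos']*1e3,1),'tooly',round(np.degrees(2*np.arctan2(t[2],t[1]))-90,2),'w',round(o['gripper_width'],3),'f',np.round(o['contact_force'],1),'q7',o['q'][6])
E
python3 st.py
```

```text
tcp [658.8   7.8 187.9] tooly -4.22 w 0.137 f [ 0.5 -0.3 -2.3] q7 0.11952029625023913
```

carry_out:
  targets: [255,0,-1.5,-35,-0.2,255,0,0,-40,0,255,0,0,-40,0,255,0,0,-25,0,255,0,0,-10,0,255,0,0,0,0,255,0,0,0,0]

```text
t: 20.05
eef_pos: [0.6601, 0.0044, 0.0399]
tool_rot: [0.001, 0.735, 0.678, 0.001]
contact_force: [-0.4, -0.1, -2.7]
gripper_width: 0.14
grasp_force: 98.5
```

```bash
python3 st.py
python3 - <<'E'
from h import *
c=snap('top','t2.png'); im=cv2.imread('pics/t2.png')[90:250,170:320]; cv2.imwrite('pics/t2b.png',cv2.resize(im,(600,640*600//640),interpolation=cv2.INTER_CUBIC))
E
```

```text
tcp [660.1   4.4  39.9] tooly -4.63 w 0.14 f [-0.4 -0.1 -2.7] q7 0.20529288178740493
```

View pics/t2b.png

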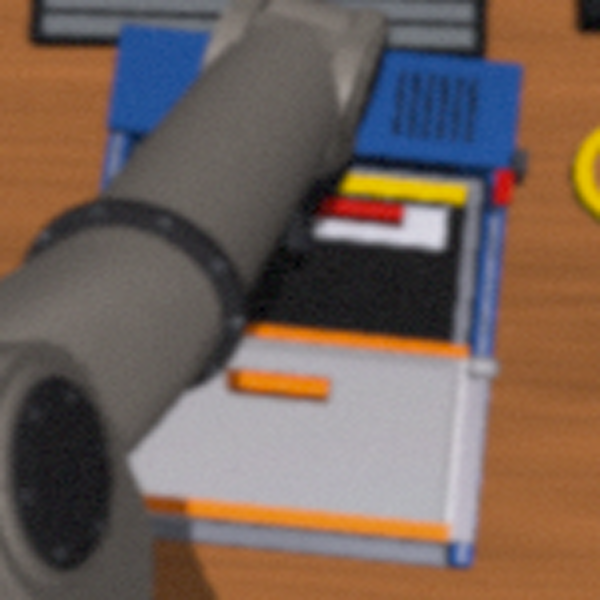

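The straightedge is just in front of the yellow block and roughly parallel to it. Next: lower it and push it flush.

carry_out:
  targets: [255,0,0,-4,0.2,255,0,0,-1,0,255,1.5,-0.1,0,0,255,1.5,-0.1,0,0,255,1,-0.1,0,0,255,0,0,0,0,255,0,0,0,0]

```text
t: 20.8
eef_pos: [0.6626, 0.005, 0.034]
tool_rot: [-0.001, 0.734, 0.679, -0.0]
contact_force: [-5.2, 0.8, 6.5]
gripper_width: 0.142
grasp_force: 99.7
```

carry_out:
  targets: [255,1,-0.1,0,0,255,0,0,0,0]

```text
t: 21.0
eef_pos: [0.6627, 0.0051, 0.034]
tool_rot: [-0.002, 0.734, 0.679, -0.001]
contact_force: [-8.3, 1.3, 9.3]
gripper_width: 0.14
grasp_force: 100.3
```

carry_out:
  targets: [255,1,-0.1,0,0,255,0,0,0,0]

```text
t: 21.2
eef_pos: [0.6636, 0.0049, 0.034]
tool_rot: [-0.002, 0.734, 0.679, -0.001]
contact_force: [-7.4, 0.8, 8.3]
gripper_width: 0.142
grasp_force: 100.3
```

carry_out:
  targets: [255,1,-0.1,0.5,0,255,1,0,0,0,255,0,0,0,0]

```text
t: 21.5
eef_pos: [0.6649, 0.0048, 0.034]
tool_rot: [-0.002, 0.734, 0.679, -0.001]
contact_force: [-10.4, 0.8, 9.0]
gripper_width: 0.138
grasp_force: 100.4
```

carry_out:
  targets: [255,1,-0.1,0,0,255,0.5,0,0,0,255,0,0,0,0]

```text
t: 21.8
eef_pos: [0.6649, 0.0048, 0.034]
tool_rot: [-0.003, 0.734, 0.679, -0.002]
contact_force: [-15.5, 1.4, 13.8]
gripper_width: 0.14
grasp_force: 101.0
```

carry_out:
  targets: [255,1,-0.1,0.5,0,255,1,0,0,0,255,0,0,0,0]

```text
t: 22.1
eef_pos: [0.665, 0.0048, 0.0342]
tool_rot: [-0.005, 0.734, 0.679, -0.004]
contact_force: [-19.8, 1.9, 15.4]
gripper_width: 0.147
grasp_force: 101.5
```

carry_out:
  targets: [255,1,-0.1,0,0,255,1,0,0,0,255,0,0,0,0]

```text
t: 22.4
eef_pos: [0.665, 0.0048, 0.0342]
tool_rot: [-0.006, 0.734, 0.679, -0.005]
contact_force: [-25.1, 1.9, 22.8]
gripper_width: 0.142
grasp_force: 102.4
```

carry_out:
  targets: [255,-3,0,0,0,255,0,0,0,0,120,0,0,0,0,120,0,0,0,0,120,0,0,0,0,120,0,0,30,0,120,0,0,48,0,100,0,0,48,8.2,80,-6,0,40,8.2,80,-6,0,45,8.2,80,-6,0,0,8.2,80,-6,0,0,8.2,80,-6,0,0,8.2,80,-6,0,0,8.2,80,-6,0,0,8.2,80,-6,0,0,8.2,80,-6,0,0,8.2,80,-6,0,0,8.2,80,0,0,0,0,80,0,0,0,0]

```text
t: 24.4
eef_pos: [0.6102, 0.0041, 0.2456]
tool_rot: [0.001, 0.039, 0.999, 0.0]
contact_force: [-0.3, 1.0, -0.0]
gripper_width: 0.685
grasp_force: 0.0
```

```bash
python3 st.py
python3 - <<'E'
from h import *
import pickle
c=wrist('w6.png'); pickle.dump(c,open('w6.pkl','wb')); im=cv2.imread('pics/w6.png'); cv2.imwrite('pics/w6b.png',cv2.resize(im,(800,600),interpolation=cv2.INTER_CUBIC))
E
```

```text
tcp [610.2   4.1 245.6] tooly 85.56 w 0.685 f [-0.3  1.  -0. ] q7 1.483190852737853
```

View pics/w6b.png

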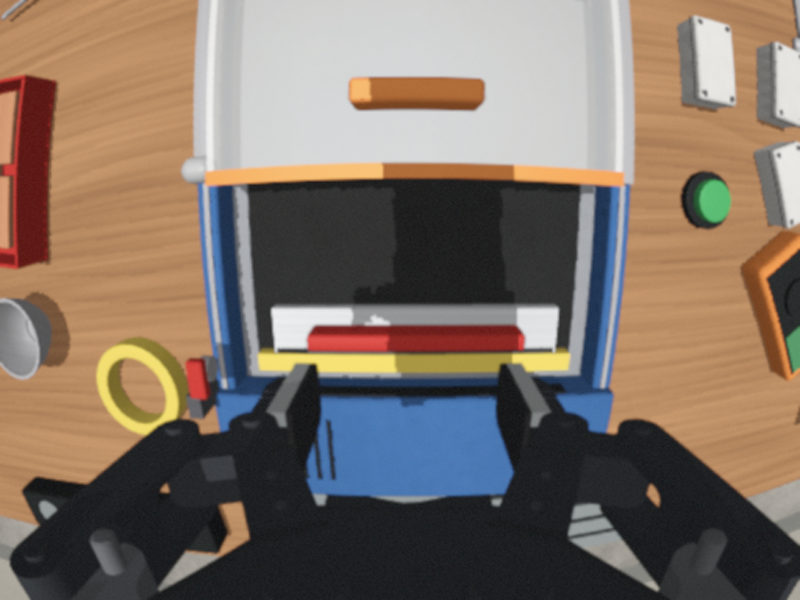

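The straightedge lies flush with the yellow block and centred, spanning u 272–558 at row 307. I'll measure its front edge next and compute the box targets.

Run:
```python
from h import *
import pickle
c=pickle.load(open('w6.pkl','rb')); h,s,v=hsv(c); g=cv2.cvtColor(c['frame'],cv2.COLOR_RGB2GRAY).astype(float)
P=[]
for col in list(range(180,352,6)):
    d=np.diff(g[185:206,col]); 
    if abs(d).max()<25: continue
    w=np.abs(d); r=185.5+(w*np.arange(len(d))).sum()/w.sum(); r=185.5+np.argmax(w)
    P.append(wray(c,col,r,.015)[:2]*1e3)
P=np.array(P); k=np.polyfit(P[:,1],P[:,0],1); res=P[:,0]-np.polyval(k,P[:,1]); ok=abs(res)<2; k=np.polyfit(P[ok,1],P[ok,0],1)
print(len(P),ok.sum(),k, 'yaw',-np.degrees(np.arctan(k[0])), P[[0,-1]])
```

```text
29 26 [5.72390861e-02 6.45542692e+02] yaw -3.2759834609261693 [[ 639.44856432 -105.62421437]
 [ 657.03236528  118.43594307]]
```

carry_out:
  targets: [80,-21.6,36.3,-2,0,80,-21.6,36.3,-2,0,80,-21.6,36.3,-2,0,80,-21.6,36.3,-2,0,80,-21.6,36.3,-2,0,80,-21.6,36.3,-2,0,80,-21.6,36.3,-2,0,80,-21.6,36.3,-2,0,80,0,0,0,0,80,0,0,0,0]

```text
t: 25.45
eef_pos: [0.4366, 0.2959, 0.2292]
tool_rot: [0.0, 0.036, 0.999, 0.0]
contact_force: [-0.0, 0.2, 0.3]
gripper_width: 0.688
grasp_force: 0.0
```

```bash
cat > bx.py <<'E'
from h import *
import sys,pickle
c=wrist(sys.argv[1]+'.png'); pickle.dump(c,open(sys.argv[1]+'.pkl','wb')); h,s,v=hsv(c)
im=cv2.imread(f'pics/{sys.argv[1]}.png'); cv2.imwrite(f'pics/{sys.argv[1]}b.png',cv2.resize(im,(800,600),interpolation=cv2.INTER_CUBIC))
for b in blobs((s<55)&(v>75),300):
    b=cv2.morphologyEx(b.astype(np.uint8),cv2.MORPH_CLOSE,np.ones((3,3)))>0
    r=fit(c,b,.08,.044,0,.034)
    if .8<r[4]<1.2 and r[3]<20: show('box',r)
E
python3 st.py; python3 bx.py w7
```

```text
tcp [436.6 295.9 229.2] tooly 85.84 w 0.688 f [-0.   0.2  0.3] q7 0.8139249793570932
box x 437.1 y 292.8 a -3.7  cost 0.55 area 0.98
box x 445.9 y 394.5 a -8.6  cost 0.01 area 0.95
```

View pics/w7b.png

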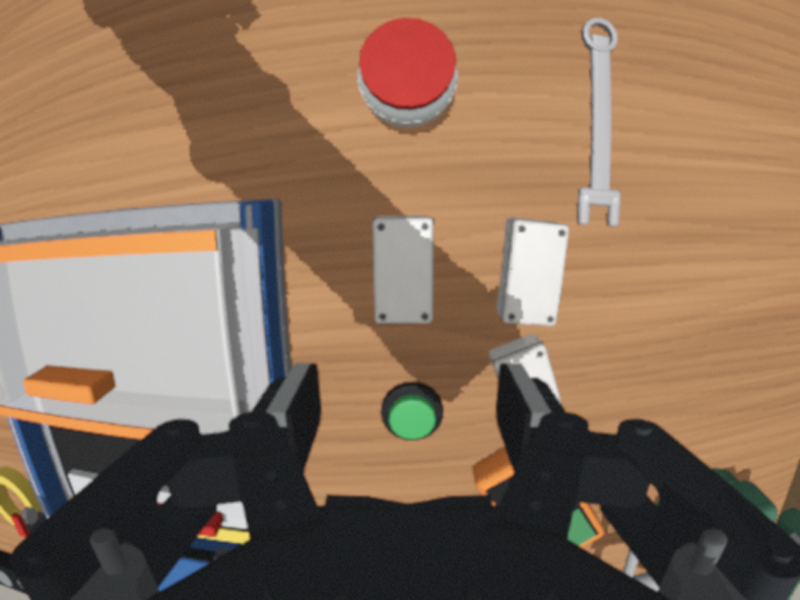

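The box is below the tool at (403,270) and clear of its neighbours, so I can grasp it.

carry_out:
  targets: [80,0.5,-3,-40,0.4,80,0,0,-48,0,80,0,0,-48,0,80,0,0,-48,0,80,0,0,-28,0,80,0,0,-10,0,80,0,0,0,0,255,0,0,0,0,255,0,0,0,0,255,0,0,0,0,255,0,0,0,0]
  newtons: 60

```text
t: 26.6
eef_pos: [0.4386, 0.2923, 0.009]
tool_rot: [0.001, 0.033, 0.999, 0.001]
contact_force: [-0.5, -1.2, 8.3]
gripper_width: 0.501
grasp_force: 63.0
```

```bash
python3 st.py
```

```text
tcp [438.6 292.3   9. ] tooly 86.18 w 0.501 f [-0.5 -1.2  8.3] q7 0.8668712294682291
```

carry_out:
  targets: [255,0,0,35,0,255,0,0,48,0,255,0,0,48,0,255,0,0,39,-0.6,255,17.4,-39.2,0,0,255,17.4,-39.2,0,0,255,17.4,-39.2,0,0,255,17.4,-39.2,0,0,255,17.4,-39.2,0,0,255,17.4,-39.2,0,0,255,17.4,-39.2,0,0,255,17.4,-39.2,0,0,255,17.4,-39.2,0,0,255,0,0,0,0,255,0,0,-48,0,255,0,0,-48,0,255,0,0,-40,0,255,0,0,-14,0,255,0,0,0,0,255,0,0,0,0]

```text
t: 28.6
eef_pos: [0.5948, -0.061, 0.0284]
tool_rot: [0.001, 0.038, 0.999, 0.0]
contact_force: [0.9, -1.2, -1.4]
gripper_width: 0.499
grasp_force: 63.9
```

```bash
python3 st.py
```

```text
tcp [594.8 -61.   28.4] tooly 85.6 w 0.499 f [ 0.9 -1.2 -1.4] q7 1.665089615129213
```

carry_out:
  targets: [255,0,0,-3.5,0,255,0,0,0,0,255,1.5,-0.1,0,0,255,1.5,-0.1,0,0,255,1,-0.1,0,0,255,0,0,0,0]

```text
t: 29.2
eef_pos: [0.5983, -0.0613, 0.0239]
tool_rot: [0.0, 0.038, 0.999, 0.0]
contact_force: [-0.4, -0.3, -3.0]
gripper_width: 0.503
grasp_force: 63.9
```

carry_out:
  targets: [255,1.5,-0.1,0,0,255,0,0,0,0]

```text
t: 29.4
eef_pos: [0.5997, -0.0614, 0.0238]
tool_rot: [0.0, 0.038, 0.999, 0.0]
contact_force: [0.6, -0.4, -2.6]
gripper_width: 0.505
grasp_force: 63.9
```

carry_out:
  targets: [255,1,-0.1,0,0,255,0,0,0,0]

```text
t: 29.6
eef_pos: [0.6006, -0.0615, 0.0238]
tool_rot: [0.0, 0.038, 0.999, 0.0]
contact_force: [0.6, 0.2, -3.2]
gripper_width: 0.506
grasp_force: 63.9
```

carry_out:
  targets: [255,1,-0.1,0,0,255,0,0,0,0]

```text
t: 29.8
eef_pos: [0.6016, -0.0616, 0.0238]
tool_rot: [0.0, 0.038, 0.999, 0.0]
contact_force: [0.4, 0.4, -3.4]
gripper_width: 0.5
grasp_force: 63.9
```

carry_out:
  targets: [255,1,-0.1,-0.5,0,255,0,0,0,0]

```text
t: 30.0
eef_pos: [0.6018, -0.0617, 0.0236]
tool_rot: [-0.001, 0.038, 0.999, 0.0]
contact_force: [-4.7, -0.4, 4.3]
gripper_width: 0.503
grasp_force: 64.5
```

carry_out:
  targets: [255,1,-0.1,0,0,255,0,0,0,0]

```text
t: 30.2
eef_pos: [0.6019, -0.0617, 0.0236]
tool_rot: [-0.002, 0.038, 0.999, 0.0]
contact_force: [-6.7, 1.7, 7.9]
gripper_width: 0.5
grasp_force: 65.3
```

carry_out:
  targets: [255,1,-0.1,0,0,255,0,0,0,0]

```text
t: 30.4
eef_pos: [0.6019, -0.0617, 0.0236]
tool_rot: [-0.003, 0.039, 0.999, 0.0]
contact_force: [-10.0, 1.7, 11.0]
gripper_width: 0.501
grasp_force: 65.7
```

carry_out:
  targets: [255,1,-0.1,0,0,255,0,0,0,0]

```text
t: 30.6
eef_pos: [0.602, -0.0617, 0.0235]
tool_rot: [-0.004, 0.039, 0.999, 0.001]
contact_force: [-12.5, 2.5, 14.2]
gripper_width: 0.505
grasp_force: 66.1
```

carry_out:
  targets: [255,-2.5,0,0,0,255,0,0,0,0,105,0,0,0,0,105,0,0,0,0,105,0,0,30,0,105,0,0,48,0,80,0,0,48,0,80,-13,38,10,-0.35,80,-13,38,10,-0.35,80,-13,38,10,-0.35,80,-13,38,10,-0.35,80,-13,38,10,-0.35,80,-13,38,10,-0.35,80,-13,38,10,-0.35,80,-13,38,10,-0.35,80,-13,38,0,-0.35,80,-13,38,0,-0.35,80,-13,38,0,-0.35,80,-13,38,0,-0.35]

```text
t: 32.5
eef_pos: [0.4469, 0.3958, 0.2296]
tool_rot: [0.001, 0.075, 0.997, 0.001]
contact_force: [0.3, -0.2, -0.3]
gripper_width: 0.688
grasp_force: 0.0
```

carry_out:
  targets: [80,0,0,0,0,80,0,0,0,0]

```text
t: 32.7
eef_pos: [0.4468, 0.3951, 0.2292]
tool_rot: [0.0, 0.074, 0.997, 0.0]
contact_force: [0.5, -0.1, -0.6]
gripper_width: 0.681
grasp_force: 0.0
```

```bash
python3 st.py; python3 bx.py w8
```

```text
tcp [446.8 395.1 229.2] tooly 81.54 w 0.681 f [ 0.5 -0.1 -0.6] q7 0.63942075429247
box x 445.6 y 394.2 a -8.4  cost 0.79 area 0.99
box x 548.0 y 391.9 a 17.3  cost 0.80 area 0.97
box x 623.9 y -89.6 a 37.1  cost 0.63 area 1.14
```

carry_out:
  targets: [80,-1,-1,-40,0,80,0,0,-48,0,80,0,0,-48,0,80,0,0,-48,0,80,0,0,-28,0,80,0,0,-10,0,80,0,0,0,0,255,0,0,0,0,255,0,0,0,0,255,0,0,0,0,255,0,0,0,0]

```text
t: 33.85
eef_pos: [0.4473, 0.3938, 0.0093]
tool_rot: [0.001, 0.075, 0.997, 0.001]
contact_force: [-0.1, -1.5, 7.3]
gripper_width: 0.5
grasp_force: 62.8
```

```bash
python3 st.py
```

```text
tcp [447.3 393.8   9.3] tooly 81.38 w 0.5 f [-0.1 -1.5  7.3] q7 0.6714345460039602
```

carry_out:
  targets: [255,0,0,35,0,255,0,0,48,0,255,0,0,48,0,255,0,0,39,0,255,15.5,-38.3,0,0.42,255,15.5,-38.3,0,0.42,255,15.5,-38.3,0,0.42,255,15.5,-38.3,0,0.42,255,15.5,-38.3,0,0.42,255,15.5,-38.3,0,0.42,255,15.5,-38.3,0,0.42,255,15.5,-38.3,0,0.42,255,15.5,-38.3,0,0.42,255,15.5,-38.3,0,0.42,255,0,0,0,0,255,0,0,-48,0,255,0,0,-48,0,255,0,0,-40,0,255,0,0,-14,0,255,0,0,0,0]

```text
t: 35.85
eef_pos: [0.5999, 0.0106, 0.0266]
tool_rot: [-0.001, 0.038, 0.999, 0.0]
contact_force: [0.1, -0.0, -1.8]
gripper_width: 0.501
grasp_force: 63.2
```

```bash
python3 st.py
```

```text
tcp [599.9  10.6  26.6] tooly 85.64 w 0.501 f [ 0.1 -0.  -1.8] q7 1.5248158293215774
```

carry_out:
  targets: [255,0,0,-3,0,255,1.5,-0.1,0,0,255,1.5,-0.1,0,0,255,1.5,-0.1,0,0,255,0,0,0,0]

```text
t: 36.35
eef_pos: [0.6061, 0.0097, 0.0248]
tool_rot: [0.001, 0.038, 0.999, 0.0]
contact_force: [-0.5, -0.5, -2.1]
gripper_width: 0.501
grasp_force: 63.2
```

carry_out:
  targets: [255,1.5,-0.1,0,0,255,0,0,0,0]

```text
t: 36.55
eef_pos: [0.6071, 0.0096, 0.0243]
tool_rot: [0.0, 0.038, 0.999, 0.0]
contact_force: [0.9, 0.1, -1.9]
gripper_width: 0.503
grasp_force: 63.3
```

carry_out:
  targets: [255,1.5,-0.1,0,0,255,0,0,0,0]

```text
t: 36.75
eef_pos: [0.6073, 0.0096, 0.024]
tool_rot: [-0.001, 0.038, 0.999, 0.0]
contact_force: [-5.2, 0.1, 0.8]
gripper_width: 0.508
grasp_force: 63.6
```

carry_out:
  targets: [255,1.5,-0.1,0,0,255,0,0,0,0]

```text
t: 36.95
eef_pos: [0.6073, 0.0096, 0.0239]
tool_rot: [-0.003, 0.038, 0.999, 0.0]
contact_force: [-8.5, 0.3, 5.4]
gripper_width: 0.503
grasp_force: 64.2
```

carry_out:
  targets: [255,1.5,-0.1,0,0,255,0,0,0,0]

```text
t: 37.15
eef_pos: [0.6073, 0.0096, 0.0239]
tool_rot: [-0.004, 0.038, 0.999, 0.0]
contact_force: [-13.3, 1.3, 9.8]
gripper_width: 0.502
grasp_force: 64.8
```

carry_out:
  targets: [255,-2.5,0,0,0,255,0,0,0,0,105,0,0,0,0,105,0,0,0,0,105,0,0,30,0,105,0,0,48,0,80,0,0,48,0,80,-5.9,38.2,10,2.17,80,-5.9,38.2,10,2.17,80,-5.9,38.2,10,2.17,80,-5.9,38.2,10,2.17,80,-5.9,38.2,10,2.17,80,-5.9,38.2,10,2.17,80,-5.9,38.2,10,2.17,80,-5.9,38.2,10,2.17,80,-5.9,38.2,0,2.17,80,-5.9,38.2,0,2.17,80,0,0,0,0,80,0,0,0,0]

```text
t: 39.05
eef_pos: [0.55, 0.3926, 0.2304]
tool_rot: [0.001, -0.151, 0.988, 0.0]
contact_force: [-0.1, -0.7, 0.9]
gripper_width: 0.683
grasp_force: 0.0
```

```bash
python3 st.py; python3 bx.py w9
```

```text
tcp [550.  392.6 230.4] tooly 107.42 w 0.683 f [-0.1 -0.7  0.9] q7 1.192966798838659
box x 547.7 y 392.1 a 17.7  cost 0.24 area 0.99
```

View pics/w9b.png

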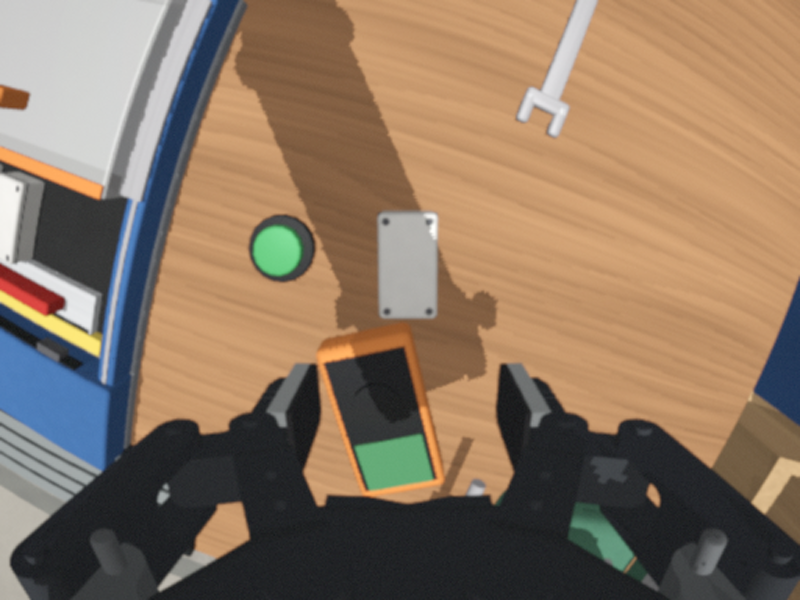

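The third box is below at (407,265). The multimeter starts just beyond its far end at row 325, but the narrow fingers at the box centre clear it.

carry_out:
  targets: [80,-2.5,-1,-40,0,80,0,0,-48,0,80,0,0,-48,0,80,0,0,-48,0,80,0,0,-28,0,80,0,0,-10,0,80,0,0,0,0,255,0,0,0,0,255,0,0,0,0,255,0,0,0,0,255,0,0,0,0]

```text
t: 40.2
eef_pos: [0.5491, 0.391, 0.0107]
tool_rot: [0.002, -0.15, 0.989, 0.001]
contact_force: [-0.9, -0.7, 8.2]
gripper_width: 0.503
grasp_force: 62.9
```

```bash
python3 st.py
```

```text
tcp [549.1 391.   10.7] tooly 107.28 w 0.503 f [-0.9 -0.7  8.2] q7 1.2004179678915348
```

carry_out:
  targets: [255,0,0,35,0,255,0,0,48,0,255,0,0,48,0,255,0,0,39,0,255,7.1,-38.5,0,-2.71,255,7.1,-38.5,0,-2.71,255,7.1,-38.5,0,-2.71,255,7.1,-38.5,0,-2.71,255,7.1,-38.5,0,-2.71,255,7.1,-38.5,0,-2.71,255,7.1,-38.5,0,-2.71,255,7.1,-38.5,0,-2.71,255,0,0,0,0,255,0,0,0,0,255,0,0,-48,0,255,0,0,-48,0,255,0,0,-40,0,255,0,0,-14,0,255,0,0,0,0]

```text
t: 42.1
eef_pos: [0.6032, 0.0837, 0.0275]
tool_rot: [-0.001, 0.037, 0.999, 0.0]
contact_force: [0.6, -0.3, -0.7]
gripper_width: 0.501
grasp_force: 63.9
```

```bash
python3 st.py
```

```text
tcp [603.2  83.7  27.5] tooly 85.73 w 0.501 f [ 0.6 -0.3 -0.7] q7 1.3957164618747429
```

carry_out:
  targets: [255,0,0,-2,-0.1,255,1.5,-0.1,0,0,255,1.5,-0.1,0,0,255,1.5,-0.1,0,0,255,0,0,0,0]

```text
t: 42.6
eef_pos: [0.6094, 0.082, 0.0268]
tool_rot: [0.0, 0.039, 0.999, 0.0]
contact_force: [0.0, -0.1, -2.8]
gripper_width: 0.5
grasp_force: 63.9
```

carry_out:
  targets: [255,1.5,-0.1,0,0,255,1,0,0,0,255,0,0,0,0]

```text
t: 42.9
eef_pos: [0.6115, 0.0818, 0.0263]
tool_rot: [0.0, 0.039, 0.999, 0.0]
contact_force: [-0.3, 0.2, -2.5]
gripper_width: 0.498
grasp_force: 63.9
```

carry_out:
  targets: [255,1.5,-0.1,0,0,255,0,0,0,0]

```text
t: 43.1
eef_pos: [0.6128, 0.0817, 0.0262]
tool_rot: [-0.0, 0.039, 0.999, -0.0]
contact_force: [0.8, -0.4, -1.8]
gripper_width: 0.503
grasp_force: 64.0
```

carry_out:
  targets: [255,1.5,-0.1,0,0,255,0,0,0,0]

```text
t: 43.3
eef_pos: [0.6128, 0.0818, 0.026]
tool_rot: [-0.002, 0.039, 0.999, -0.0]
contact_force: [-5.0, 0.7, 1.0]
gripper_width: 0.502
grasp_force: 64.3
```

carry_out:
  targets: [255,1.5,-0.1,0,0,255,0,0,0,0]

```text
t: 43.5
eef_pos: [0.6128, 0.0817, 0.0257]
tool_rot: [-0.003, 0.039, 0.999, -0.0]
contact_force: [-8.9, 0.6, 3.6]
gripper_width: 0.506
grasp_force: 64.7
```

carry_out:
  targets: [255,1,0,-0.5,0,255,-2,0,0,0,255,0,0,0,0,105,0,0,0,0,105,0,0,0,0,105,0,0,30,0,105,0,0,48,0,80,0,0,48,0,80,0,-30,47,0,80,0,-42,47,0,80,0,0,0,0,80,0,0,0,0]

```text
t: 44.7
eef_pos: [0.6162, 0.0201, 0.2331]
tool_rot: [0.002, 0.04, 0.999, 0.0]
contact_force: [-0.3, 0.6, -0.6]
gripper_width: 0.686
grasp_force: 0.0
```

```bash
python3 st.py; python3 bx.py w10
python3 - <<'E'
from h import *
im=cv2.imread('pics/w10.png')[90:260,100:430]; cv2.imwrite('pics/w10c.png',cv2.resize(im,(792,408),interpolation=cv2.INTER_CUBIC))
E
```

```text
tcp [616.2  20.1 233.1] tooly 85.37 w 0.686 f [-0.3  0.6 -0.6] q7 1.4491494102278097
```

View pics/w10c.png

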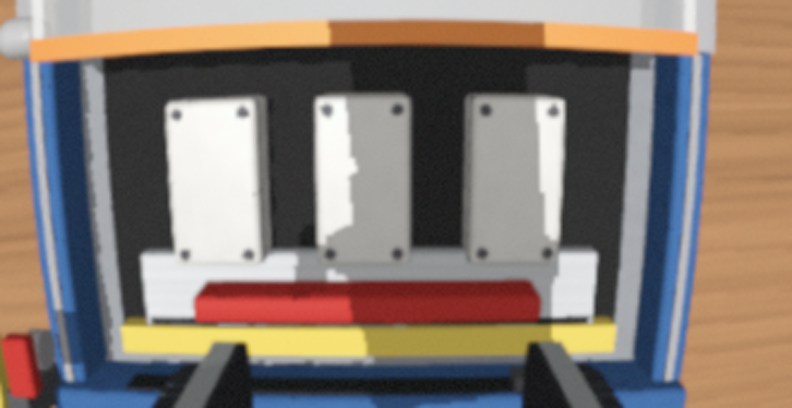

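Three boxes lie side by side, square against the straightedge, which is flush with the block. Next I'll shut the guard by pushing the handle from its front with closed fingers.

carry_out:
  targets: [255,-39,0.5,0,0,255,-39,0.5,0,0,255,-39,0.5,0,0,255,-39,0.5,0,0,255,0,0,0,0,255,0,0,0,0,255,0,0,-45,0,255,0,0,-45,0,255,0,0,-35,0,255,0,0,-12,0,255,0,0,0,0]

```text
t: 45.85
eef_pos: [0.4586, 0.0235, 0.0927]
tool_rot: [-0.002, 0.039, 0.999, -0.001]
contact_force: [0.4, -0.5, 0.3]
gripper_width: -0.004
grasp_force: 0.0
```

```bash
python3 st.py
```

```text
tcp [458.6  23.5  92.7] tooly 85.55 w -0.004 f [ 0.4 -0.5  0.3] q7 1.4151689979446234
```

carry_out:
  targets: [255,5,-0.4,0,0,255,5,-0.4,0,0,255,8,-0.6,0,0,255,8,-0.6,0,0,255,8,-0.6,0,0,255,8,-0.6,0,0,255,8,-0.6,0,0,255,8,-0.6,0,0,255,8,-0.6,0,0,255,8,-0.6,0,0,255,8,-0.6,0,0,255,8,-0.6,0,0,255,8,-0.6,0,0,255,8,-0.6,0,0,255,8,-0.6,0,0,255,8,-0.6,0,0,255,8,-0.6,0,0,255,5,-0.4,0,0,255,0,0,0,0]

```text
t: 47.75
eef_pos: [0.595, 0.0131, 0.0943]
tool_rot: [0.001, 0.039, 0.999, 0.0]
contact_force: [0.3, -0.5, -0.5]
gripper_width: 0.001
grasp_force: 0.0
```

```bash
python3 st.py
```

```text
tcp [595.   13.1  94.3] tooly 85.51 w 0.001 f [ 0.3 -0.5 -0.5] q7 1.4927547248690123
```

carry_out:
  targets: [255,5,-0.4,0,0,255,5,-0.4,0,0,255,3,-0.2,0,0,255,3,-0.2,0,0,255,0,0,0,0]

```text
t: 48.25
eef_pos: [0.6092, 0.012, 0.0941]
tool_rot: [-0.001, 0.039, 0.999, 0.0]
contact_force: [-4.6, 1.0, 2.2]
gripper_width: 0.0
grasp_force: 2.0
```

carry_out:
  targets: [255,3,-0.2,0,0,255,3,-0.2,0,0,255,0,0,0,0]

```text
t: 48.55
eef_pos: [0.6157, 0.0115, 0.0941]
tool_rot: [-0.0, 0.039, 0.999, -0.0]
contact_force: [-2.9, 0.7, -0.5]
gripper_width: -0.0
grasp_force: 1.3
```

carry_out:
  targets: [255,3,-0.2,0,0,255,3,-0.2,0,0,255,0,0,0,0]

```text
t: 48.85
eef_pos: [0.6233, 0.0111, 0.0946]
tool_rot: [0.001, 0.039, 0.999, 0.0]
contact_force: [0.1, 0.3, 0.6]
gripper_width: -0.0
grasp_force: 0.0
```

carry_out:
  targets: [255,3,-0.2,0,0,255,2,-0.2,0,0,255,0,0,0,0]

```text
t: 49.15
eef_pos: [0.6275, 0.0107, 0.0944]
tool_rot: [0.001, 0.039, 0.999, 0.0]
contact_force: [0.2, -0.4, -0.8]
gripper_width: 0.001
grasp_force: 0.0
```

carry_out:
  targets: [255,3,-0.2,0,0,255,3,-0.2,0,0,255,0,0,0,0]

```text
t: 49.45
eef_pos: [0.6311, 0.0105, 0.094]
tool_rot: [-0.002, 0.039, 0.999, 0.0]
contact_force: [-5.9, 0.1, 4.2]
gripper_width: -0.0
grasp_force: 3.1
```

carry_out:
  targets: [255,3,-0.2,0,0,255,2,-0.2,0,0,255,0,0,0,0]

```text
t: 49.75
eef_pos: [0.6311, 0.0105, 0.0937]
tool_rot: [-0.007, 0.039, 0.999, 0.0]
contact_force: [-21.2, 2.4, 18.7]
gripper_width: 0.001
grasp_force: 11.0
```

carry_out:
  targets: [255,2,-0.2,0,0,255,2,-0.2,0,0,255,0,0,0,0]

```text
t: 50.05
eef_pos: [0.6311, 0.0105, 0.0936]
tool_rot: [-0.011, 0.039, 0.999, 0.001]
contact_force: [-33.9, 2.7, 30.4]
gripper_width: -0.002
grasp_force: 17.8
```

carry_out:
  targets: [255,-12,1,0,0,255,-12,1,0,0,255,0,0,40,0,255,0,0,48,0,255,0,0,20,0,255,-6,38,0,0,255,-6,38,0,0,255,-6,38,0,0,255,-6,38,0,0,255,-6,38,0,0,255,-6,38,0,0,255,-6,38,0,0,255,0,0,0,0,255,0,0,0,0]

```text
t: 51.45
eef_pos: [0.5754, 0.2787, 0.202]
tool_rot: [0.0, 0.038, 0.999, 0.0]
contact_force: [1.1, -0.8, -0.0]
gripper_width: -0.005
grasp_force: 0.0
```

```bash
python3 st.py
python3 - <<'E'
from h import *
import pickle
def cen(c,box=None):
    h,s,v=hsv(c); m=(h>45)&(h<80)&(s>100)&(v>60); out=[]
    for b in blobs(m,60):
        ys,xs=np.nonzero(b); out.append((xs.mean(),ys.mean(),b.sum()))
    return out
n=wrist('w11.png'); im=cv2.imread('pics/w11.png'); cv2.imwrite('pics/w11b.png',cv2.resize(im,(800,600)))
Z=[.02,.04,.06]
for nm,c in [('w7',pickle.load(open('w7.pkl','rb'))),('w9',pickle.load(open('w9.pkl','rb'))),('w11',n)]:
    for u,v,a in cen(c): print(nm,round(u*1.5625),round(v*1.5625),a,[np.round(wray(c,u,v,z)[:2]*1e3).tolist() for z in Z])
c=pickle.load(open('top0.pkl','rb'))
for u,v,a in cen(c): print('top',round(u*1.5625),round(v*1.5625),a,[np.round(p2w(c,u,v,z)[:2]*1e3).tolist() for z in Z])
E
```

```text
tcp [575.4 278.7 202. ] tooly 85.66 w -0.005 f [ 1.1 -0.8 -0. ] q7 1.0186191136051603
w7 411 416 696 [[565.0, 290.0], [554.0, 291.0], [543.0, 292.0]]
w7 578 528 244 [[721.0, 455.0], [701.0, 446.0], [681.0, 438.0]]
w9 277 250 835 [[567.0, 291.0], [562.0, 296.0], [558.0, 300.0]]
w9 394 461 1209 [[722.0, 434.0], [709.0, 430.0], [696.0, 427.0]]
w11 422 262 1070 [[567.0, 290.0], [563.0, 290.0], [560.0, 290.0]]
w11 609 425 987 [[717.0, 442.0], [704.0, 432.0], [692.0, 423.0]]
top 39 152 160 [[809.0, 764.0], [800.0, 751.0], [792.0, 739.0]]
top 88 161 920 [[793.0, 656.0], [784.0, 646.0], [776.0, 635.0]]
top 186 198 232 [[715.0, 436.0], [708.0, 429.0], [701.0, 422.0]]
top 249 268 138 [[565.0, 289.0], [561.0, 285.0], [556.0, 280.0]]
```

View pics/w11b.png

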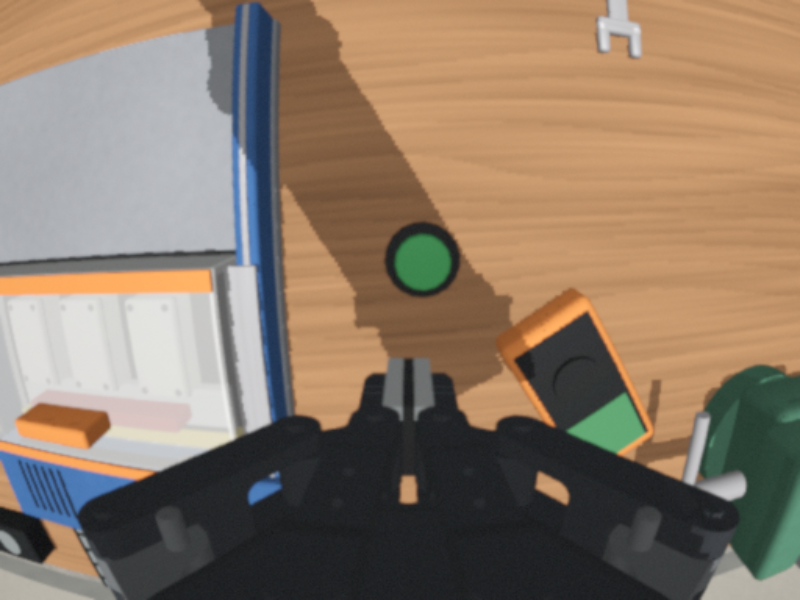

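The guard is shut over the boxes. The views agree on the button at about (566,290), with its top near z 20–25 mm. Press it with the closed fingers.

carry_out:
  targets: [255,-9.5,11.5,0,0,255,0,0,-48,0,255,0,0,-48,0,255,0,0,-40,0,255,0,0,-20,0,255,0,0,-10,0,255,0,0,0,0]

```text
t: 52.2
eef_pos: [0.5656, 0.2884, 0.0353]
tool_rot: [-0.001, 0.039, 0.999, -0.001]
contact_force: [-0.0, -0.1, 0.4]
gripper_width: 0.001
grasp_force: 0.0
```

carry_out:
  targets: [255,0,0,-3,0,255,0,0,-3,0,255,0,0,0,0]

```text
t: 52.5
eef_pos: [0.5667, 0.2893, 0.031]
tool_rot: [0.001, 0.039, 0.999, 0.0]
contact_force: [0.2, -0.7, -1.2]
gripper_width: 0.001
grasp_force: 0.0
```

carry_out:
  targets: [255,0,0,-2,0,255,0,0,-2,0,255,0,0,0,0]

```text
t: 52.8
eef_pos: [0.5661, 0.289, 0.0261]
tool_rot: [-0.0, 0.039, 0.999, -0.0]
contact_force: [-0.7, -1.4, 0.4]
gripper_width: -0.0
grasp_force: 0.0
```

carry_out:
  targets: [255,0,0,-2,0,255,0,0,-1,0,255,0,0,0,0]

```text
t: 53.1
eef_pos: [0.5662, 0.289, 0.0231]
tool_rot: [-0.0, 0.039, 0.999, -0.0]
contact_force: [0.0, -0.1, 2.4]
gripper_width: 0.004
grasp_force: 0.7
```

carry_out:
  targets: [255,0,0,-2,0,255,0,0,-2,0,255,0,0,0,0]

```text
t: 53.4
eef_pos: [0.5663, 0.289, 0.0192]
tool_rot: [0.0, 0.039, 0.999, 0.0]
contact_force: [-0.9, 0.1, 2.6]
gripper_width: -0.003
grasp_force: 1.6
```

carry_out:
  targets: [255,0,0,-2,0,255,0,0,-1,0,255,0,0,0,0]

```text
t: 53.7
eef_pos: [0.5663, 0.2891, 0.0163]
tool_rot: [0.0, 0.039, 0.999, 0.0]
contact_force: [-1.1, -0.3, 4.5]
gripper_width: -0.001
grasp_force: 2.4
```

carry_out:
  targets: [255,0,0,-2,0,255,0,0,0,0]

```text
t: 53.9
eef_pos: [0.5664, 0.2891, 0.0159]
tool_rot: [-0.0, 0.039, 0.999, 0.0]
contact_force: [-5.1, -3.0, 17.9]
gripper_width: -0.0
grasp_force: 8.9
```

Bottomed out. I'll hold briefly, retract and check the final state.

carry_out:
  targets: [255,0,0,-1,0,255,0,0,0,0,255,0,0,0,0,255,0,0,20,0,255,0,0,48,0,255,0,0,48,0,255,0,0,48,0,255,-15,40,40,0,255,-15,40,20,0,255,-15,40,0,0,255,-15,40,0,0,255,-15,40,0,0,255,0,0,0,0,255,0,0,0,0]

```text
t: 55.3
eef_pos: [0.4922, 0.4844, 0.2305]
tool_rot: [-0.0, 0.038, 0.999, -0.0]
contact_force: [0.7, -0.6, -0.4]
gripper_width: -0.003
grasp_force: 0.0
```

Run:
```python
from h import *
c=snap('top','t9.png'); im=cv2.imread('pics/t9.png')[80:270,90:430]; cv2.imwrite('pics/t9b.png',cv2.resize(im,(800,447),interpolation=cv2.INTER_CUBIC))
```

```text
(no output)
```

View pics/t9b.png

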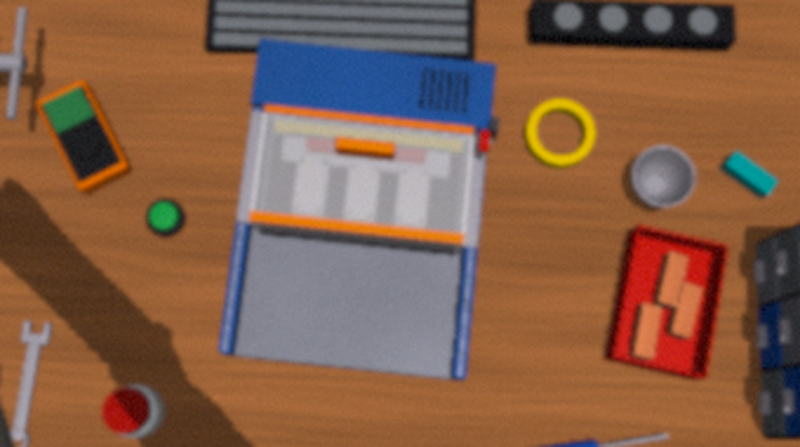

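The guard is shut with the boxes and straightedge under it, all three off-cuts are in the tray, and the bystanders look unmoved.

```bash
python3 -c "
from station import bot
print(bot.hand_in())"
```

```text
the job is handed in; nothing more can be done
None
```

The job is done and handed in at about 55 s: three off-cuts in the tray, straightedge flush on the stop block, three enclosures butted against it, guard shut to its hard stop after the catch gave way, then the start button pressed to its bottom; the result of the judging was not shown.

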